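Clamp the inlet tube onto the plaster trap

ROBOT

A 6-joint arm with a two-finger parallel gripper is mounted at the origin on a cart in front of the work surface, level with it; the furniture and walls round the work are solid. World frame = base frame: x ahead of the robot, y to its left, z up, the work surface at z = 0. Lengths are in m, angles in rad, forces in N, time in s.
With the tool pointing down it reaches from about 0.35 to 0.975 m from the base axis. Payload 4.9 kg.
Tool frame: the origin (TCP) lies at the very end of the fingers, on their centre line; the grasp point (between the pads) lies 19 mm behind it; z points along the fingers, y is the line along which they close (so a half turn about z gives the same grasp; the last joint's range is limited). The gripper opens to 85 mm and grips with 20 to 120 N. Pads are 22 mm wide; open, the fingers measure 114 mm over their backs; the gripper's body (76 mm by 85 mm) begins 54 mm behind the grasp point. The pads swing forward as they close: fully open they stand 13 mm farther back than shut.
Start: joints at [-1.463, 0.053, 1.613, -0, 1.476, -0.119], TCP at [0.141, -0.609, 0.231] pointing down, gripper open.
Joint ranges: [-3.01, 3.01], [-1.01, 2.22], [0.06, 2.58], [-1.02, 4.17], [0.09, 2.62], [-3.14, 3.14]. Speed limits (rad/s): [2.57, 2.57, 3.14, 3.14, 3.14, 3.14].

INTERFACE

Orientations are given as a rotation vector (axis times angle).
In Python, from station import ctrl, imaging gives the robot as it stands.
- The arm moves only by the tool play_rows, never from a script. Its argument "series" is a list of rows, each a list of 3 entries, a list of its own where there are three numbers: the opening, from 0 (shut) to 1 (fully open), then the shift along the tool's x, y, z each as a share of 0.05 m, from -1 to 1, then the turn, a rotation vector about the tool's x, y, z each as a share of 8 degrees, from -1 to 1. In form: [[grip, [dx, dy, dz], [ax, ay, az]], ...]. A call has 1 to 8 rows; each row shifts and turns the commanded pose from where the row before left it, along the tool's axes as they then stand; what a row does not reach is not made up. A row lasts 1/8 s, in which the tool goes at most 62.5 mm and 10.7 degrees, less where a joint would pass 70% of its speed; a pose out of reach is approached as far as the arm can. A call with a number of a shift or a turn outside -1 to 1 is refused whole. A call with a gripper value outside its range is refused whole. The fingers move at their own pace and stop on an object; "force" is the grip in N (left out, the last holds). Time passes only in rows, so rows that do not move let the fingers close. It gives the time, the measured TCP pose, the force, the opening and the grip force at its end, in the units of the state.
- ctrl.get_obs(): the state, without advancing time (a new reading comes with each control period).
- imaging.get_image(name): name is "side" or "top" or "wrist"; returns a dict with "color" (400x640x3 uint8, blue, green, red), "fx", "fy", "cx", "cy" (pixels), "extrinsics" (4x4, takes a point from world to camera coordinates); the wrist camera has in their place "hand_eye" (4x4, takes a point from camera to tool coordinates, whose origin is the TCP and whose axes are the flange's). Camera axes: x right, y down, z forward; pixel columns grow to the right and rows downward; lengths in m; the calibration is good to about 2 mm. The wrist camera is an equidistant fisheye: a pixel r from the principal point sees the ray r / f radians off the axis. A picture is of the moment at which its call begins: read the wrist's pose just before it. There is no depth.
- ctrl.finish_job(): hands the job in; it is judged then, once.
The state is a dict: "t": time; "q": joint angles; "dq": joint speeds; "effort": joint torques, N m; "tool_pos": TCP position; "tool_rot": TCP orientation; "contact_force": force on the tool from outside, world axes, zero at the start; "wrist_torque": the same for the moment, N m; "opening": finger opening in m; "grip_force": force on a finger pad.
Only numpy, scipy, OpenCV 4.12 (cv2) and the standard library are available. Lean on these libraries where they do the work, as an engineer would, in place of code of your own. Each camera call takes 0.05 s, during which the arm holds its last target. There are 200 camera calls.

TASK

Close up the plaster trap of the bench vacuum: stand the flanged inlet tube upright on the trap's flange with its rim slid back under the fixed half of the clamp, swing the hinged half of the clamp round both flanges until it bears on them, then swing the clamping handle so that its hook draws the latch pin in, and on until it stops, fully home, so that it stays latched. The handle sits at a different angle on its toothed boss each time, so feel for its stop; the clamp and the handle bend if they are pushed with more than 25 N. Leave the cast, the cup and the impression tray where they are.

Things in the scene. Friction and masses are not known exactly. Their poses are not given: they have to be found in the camera images.
- tube_center (a point): Loose steel inlet tube, 0.26 kg, 52 mm high, standing on its flange on the bench; this point is on its axis (z) half-way up, 26 mm above its flat foot. Flange: 60 mm across, a 2.5 mm rim, then a cone up to 48 mm across at height 9.7 mm. Smooth neck 34 mm across from 13 to 38 mm above the foot: grasp it there, fingertips 15 mm or more above the foot to clear the clamp. Barbed tail above.
- seat (a point): Plaster trap, fixed: base 116 x 116 x 8 mm, pot 78 mm across, its upward flange 60 mm across. This point: centre of the flange's face, 75 mm above the bench. z up; x points from the clamp's open side to its fixed half; y to the jaw's hinge; the latch is on the -y side. A gasket ring (45 mm across) stands 1 mm proud: a tube set down stands about 1 mm above this point.
- lip (a point): Inner edge of the overhanging lip of the clamp's fixed half (steel band, 70 mm across outside, from 11 mm below to 12 mm above the seat), at [0.0255, 0, 0.008] in the seat's frame. The lip spans 40 degrees either side of +x. The tube goes straight down only with its axis 6.5 mm or more to -x of the seat (9 is good), then slides to +x under the lip and stops at about x = 0.
- jaw (a joint): Hinged half of the clamp, rad: 0 shut; grows as it opens away from the trap, clockwise seen from above, to 1.9. It turns lightly and stays where left. Closing, its lips push the tube home; below about 0.08 it meets a sprung plunger in the fixed half, and 10 N at the tab takes it to 0.05. Let go, it springs back to about 0.07. The hook can catch its pin only below 0.09.
- jaw_hinge (a point): Point on the jaw's upright hinge axis, level with the seat, at [0.002, 0.041, 0] in the seat's frame.
- tab (a point): Thumb tab of the jaw: upright steel fin 7 mm thick that stands out radially from the band, from 35 to 56 mm from the clamp's centre, 66 to 97 mm above the bench. This point is in it, 6 mm from its outer end, 86 mm above the bench; with the jaw shut at [-0.0372, -0.0335, 0.011] in the seat's frame; it turns with the jaw. Push its flat side, the one away from the latch.
- latch_pin (a point): Upright latch pin, 6 mm thick, in a 12 mm wide fork on the jaw's free end; with the jaw shut at [-0.0065, -0.058, 0] in the seat's frame. The hook goes round it.
- lever (a joint): Hook on its shaft, rad: 0 fully home at a hard stop; grows as it opens, counter-clockwise seen from above, to 1.9. Turns lightly until the hook has caught the latch pin at about 0.6; then it draws the jaw shut and the push needed at the handle's grip rises to 10 to 14 N; past about 0.15 it is light again (2 to 3 N) and stays where it is left, up to the hard stop. Left short of 0.15 it springs open.
- lever_pivot (a point): Point on the upright shaft of the hook and its handle, level with the seat, on the fixed half, at [0.0065, -0.058, 0] in the seat's frame. On top of the shaft sits a black indexable clamping handle: a toothed boss 18 mm across, 88 to 103 mm above the bench, an arm 92 to 100 mm above the bench, and at its end the grip, an upright paddle.
- grip_nominal (a point): Where the middle of the handle's grip would be if the handle were set square; it turns with the hook, 65 mm from the shaft, 89 mm above the bench. The handle is set on its toothed boss anew each time, up to 0.2 rad (13 mm at the grip) to either side of it: feel for it. Grip: 42 mm along the arm, 12 mm thick, 77 to 101 mm above the bench. Hook home: at [-0.0575, -0.0692, 0.014] in the seat's frame, last motion to +y.
- cast: White plaster cast of a jaw, 50 x 60 x 36 mm, bystander; origin at the centre of its underside.
- cup: Clear measuring cup, 67 mm across, 70 mm high, bystander; origin at the centre of its underside.
- imp_tray: Perforated steel impression tray, 83 x 76 x 12 mm, bystander; origin at the centre of its underside.

How it is judged:
By the outcome, as a careful person would: the job done as asked, in the order asked, and still so for the second after the job is handed in, with the robot touching nothing.
It also fails if it takes over 69 s, if anything falls off the work surface, if the arm or the gripper's body presses on something with over 40 N, if the wrist force passes 120 N, or if a joint passes its speed limit or range.

## Working session

There is one attempt and no reset: what is moved stays moved. The work goes in short steps, Python scripts to look and compute and a tool call to move; the robot and the scene stay as the last step left them, time stands still between calls to the robot, and variables do not carry over. Pictures are saved under pics/ and viewed, at most 10 in all, crops included, and the job is handed in when it is done.

Besides the shell and the picture viewer there is one more tool, called after ">>>" by a JSON object that holds its "method" and its "body", one argument or row to a line. play_rows: Moves the arm, as the interface text tells. Shift numbers are shares of 0.05 m and turn numbers shares of 8 degrees, none past 1 either way. Its arguments: {"type":"object","properties":{"series":{"type":"array"},"force":{"type":"number"}},"required":["series"]}

```bash
mkdir -p pics; ls; python3 - <<'E'
from station import ctrl, imaging
import cv2
o=ctrl.get_obs(); print({k:o[k] for k in('t','tool_pos','tool_rot','opening','contact_force')})
for n in('side','top','wrist'):
    im=imaging.get_image(n); cv2.imwrite(f'pics/{n}0.png',im['color']); print(n,im['fx'],im['fy'],im['cx'],im['cy']); print(im.get('extrinsics',im.get('hand_eye')))
E
```

```text
pics
{'t': 0.0, 'tool_pos': array([ 0.14045543, -0.60837555,  0.23005522]), 'tool_rot': array([-3.11938379e+00, -3.55177959e-01, -1.62537617e-05]), 'opening': 0.08527412005073592, 'contact_force': array([ 0.83612711,  0.32971929, -0.24641388])}
side 458.0929635859412 458.0929635859412 314.0927548611654 195.83990723233583
[[-0.91496011 -0.40327752  0.01467084  0.53564716]
 [-0.26928579  0.58307412 -0.76649184  0.24285806]
 [ 0.30055474 -0.70526011 -0.64208647  0.94330731]
 [ 0.          0.          0.          1.        ]]
top 437.17329762736824 437.17329762736824 318.4144711604729 208.06417861092515
[[ 0.02343182 -0.99933552 -0.02791909 -0.05378064]
 [-0.99359108 -0.02019    -0.11121663  0.58976113]
 [ 0.11057904  0.03034617 -0.99340394  1.02384037]
 [ 0.          0.          0.          1.        ]]
wrist 309.70691628693146 309.70691628693146 316.2311383421314 197.8853302241405
[[-5.13867614e-05 -9.54938825e-01 -2.96802690e-01  7.61045420e-02]
 [ 9.99999950e-01 -1.41858099e-04  2.83282633e-04 -2.90898593e-04]
 [-3.12621450e-04 -2.96802661e-01  9.54938785e-01 -1.42202666e-01]
 [ 0.00000000e+00  0.00000000e+00  0.00000000e+00  1.00000000e+00]]
```

View pics/top0.png

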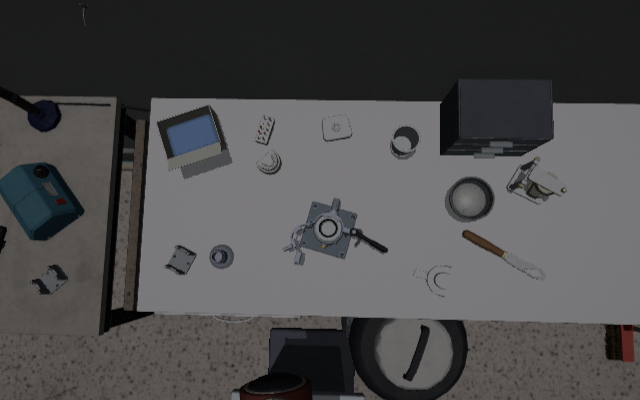

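View pics/side0.png

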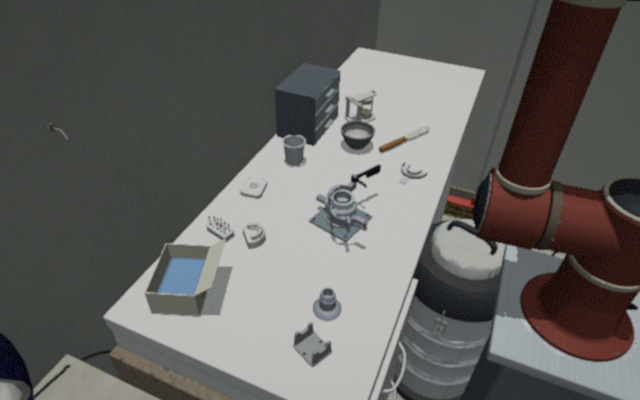

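The top view shows the tube at about (221,257), the trap at about (328,229), the black handle running to (385,250), and the open jaw at about (296,242). Next I'll take enlarged crops.

```bash
cat > h.py <<'E'
import numpy as np, cv2
from scipy.spatial.transform import Rotation as R
from station import ctrl, imaging
def ray(im,u,v):
    E=im['extrinsics']; d=E[:3,:3].T@np.array([(u-im['cx'])/im['fx'],(v-im['cy'])/im['fy'],1]); return -E[:3,:3].T@E[:3,3], d
def onplane(im,u,v,z):
    c,d=ray(im,u,v); return c+d*(z-c[2])/d[2]
def proj(im,p):
    E=im['extrinsics']; q=E[:3,:3]@np.asarray(p)+E[:3,3]; return np.array([im['fx']*q[0]/q[2]+im['cx'],im['fy']*q[1]/q[2]+im['cy']])
def wproj(im,o,p):
    Rt=R.from_rotvec(o['tool_rot']).as_matrix(); pt=Rt.T@(np.asarray(p)-o['tool_pos']); H=im['hand_eye']; q=H[:3,:3].T@(pt-H[:3,3])
    th=np.arctan2(np.hypot(q[0],q[1]),q[2]); a=np.arctan2(q[1],q[0]); return np.array([im['cx']+im['fx']*th*np.cos(a),im['cy']+im['fx']*th*np.sin(a)])
def wplane(im,o,u,v,z):
    x,y=(u-im['cx'])/im['fx'],(v-im['cy'])/im['fx']; th=np.hypot(x,y); d=np.array([x/th*np.sin(th),y/th*np.sin(th),np.cos(th)])
    Rt=R.from_rotvec(o['tool_rot']).as_matrix(); H=im['hand_eye']; d=Rt@H[:3,:3]@d; c=o['tool_pos']+Rt@H[:3,3]; return c+d*(z-c[2])/d[2]
E
python3 - <<'E'
from h import *
a=cv2.imread('pics/top0.png'); s=cv2.imread('pics/side0.png')
A=cv2.resize(a[190:280,200:400],None,fx=4,fy=4,interpolation=cv2.INTER_CUBIC)
S=cv2.resize(s[155:335,285:395],None,fx=3,fy=3,interpolation=cv2.INTER_CUBIC)
cv2.imwrite('pics/topc.png',A); cv2.imwrite('pics/sidec.png',S)
im=imaging.get_image('top')
print('tube',onplane(im,221,257,.045),'seat',onplane(im,328,229,.075),'grip',onplane(im,376,244,.1))
E
```

```text
tube [0.46795027 0.18702644 0.045     ] seat [ 0.53797131 -0.06538849  0.075     ] grip [ 0.5052219  -0.17329305  0.1       ]
```

View pics/topc.png

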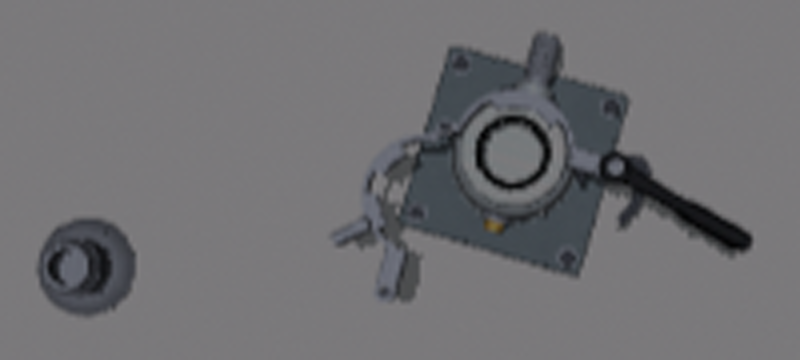

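The crop shows the gasket centre at full-image px (328.2,227.7), the handle boss at (353.5,231.7), and base edges that give the seat a yaw of about -15.6°. The tab is near (287.5,248) and the jaw fork near (298,257). I'll align the tool with the seat, then move over the trap for a closer look.

>>> {"method": "play_rows", "body": {
  "series": [
    [1,[0,0,0],[0,0,0.894]],
    [1,[0,0,0],[0,0,0.894]],
    [1,[0,0,0],[0,0,0.894]],
    [1,[0,0,0],[0,0,0.894]],
    [1,[0.37,-0.97,0],[0,0,0]],
    [1,[0.37,-0.97,0],[0,0,0]],
    [1,[0.37,-0.97,0],[0,0,0]],
    [1,[0.37,-0.97,0],[0,0,0]]
  ]
}}

```text
t: 1.2
tool_pos: [0.2647, -0.4406, 0.2311]
tool_rot: [-3.112, 0.427, -0.0]
contact_force: [1.6, -0.4, 0.0]
opening: 0.0855
grip_force: 0.0
```

>>> {"method": "play_rows", "body": {
  "series": [
    [1,[0.37,-0.97,0],[0,0,0]],
    [1,[0.37,-0.97,0],[0,0,0]],
    [1,[0.37,-0.97,0],[0,0,0]],
    [1,[0.37,-0.97,0],[0,0,0]],
    [1,[0.37,-0.97,0],[0,0,0]],
    [1,[0.37,-0.97,0],[0,0,0]],
    [1,[0.37,-0.97,0],[0,0,0]],
    [1,[0.37,-0.97,0],[0,0,0]]
  ]
}}

```text
t: 2.2
tool_pos: [0.5117, -0.1066, 0.2313]
tool_rot: [3.112, -0.426, 0.0]
contact_force: [0.9, -0.9, 0.9]
opening: 0.0854
grip_force: 0.0
```

>>> {"method": "play_rows", "body": {
  "series": [
    [1,[0,0,0],[0,0,0]],
    [1,[0,0,0],[0,0,0]]
  ]
}}

```text
t: 2.45
tool_pos: [0.5107, -0.1083, 0.231]
tool_rot: [3.112, -0.426, -0.001]
contact_force: [-0.8, -0.5, -0.2]
opening: 0.0855
grip_force: 0.0
```

```bash
python3 - <<'E'
from h import *
o=ctrl.get_obs(); im=imaging.get_image('wrist'); print(o['t'],o['tool_pos'],o['tool_rot'],o['contact_force'])
np.save('o1.npy',np.r_[o['tool_pos'],o['tool_rot']])
cv2.imwrite('pics/w1.png',im['color'])
a=np.deg2rad(-15.6); 
for p in([0,0,0],[.0255,0,.008],[.0065,-.058,.028],[0.002,.041,.012]):
    P=np.array([.539,-.065,.075])+R.from_euler('z',a).apply(p); print(p,wproj(im,o,P))
E
```

```text
2.45 [ 0.51068266 -0.10827607  0.23097696] [ 3.11220113e+00 -4.25990511e-01 -1.26978580e-03] [-0.80829539 -0.53592238 -0.21245438]
[0, 0, 0] [266.6312174  166.54703154]
[0.0255, 0, 0.008] [264.45072082 141.96665924]
[0.0065, -0.058, 0.028] [326.33643668 165.3791091 ]
[0.002, 0.041, 0.012] [223.43625455 167.66058457]
```

View pics/w1.png

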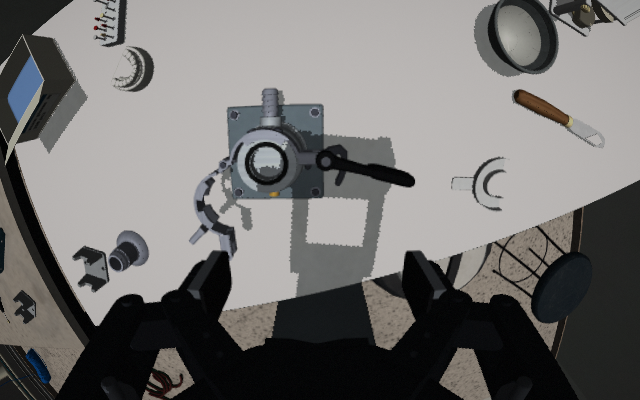

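The wrist view shows the gasket ring at about (266,163), the boss at (326,161), the grip end at (405,179), the tab near (196,237) and the fork near (226,237). The tube is to the lower left at (128,247). I'll fit the ring and boss in this view, and the gasket in the top view.

```bash
python3 - <<'E'
from h import *
im=imaging.get_image('wrist'); top=imaging.get_image('top')
v=np.load('o1.npy'); o=dict(tool_pos=v[:3],tool_rot=v[3:])
g=cv2.cvtColor(cv2.imread('pics/w1.png'),6); gt=cv2.cvtColor(cv2.imread('pics/top0.png'),6)
def blob(g,u,v,r,th=45):
    m=np.zeros_like(g); cv2.circle(m,(u,v),r,255,-1); m&=((g<th)*255).astype(np.uint8)
    cs,_=cv2.findContours(m,cv2.RETR_EXTERNAL,cv2.CHAIN_APPROX_NONE); c=max(cs,key=cv2.contourArea); return cv2.fitEllipse(c),cv2.contourArea(c)
for n,gg,u,vv,r in(('w',g,266,163,24),('t',gt,328,228,12)):
    for th in(35,50): print(n,th,blob(gg,u,vv,r,th))
e=blob(g,266,163,24,45)[0][0]; print('seat w',wplane(im,o,*e,.076))
e=blob(gt,328,228,12,45)[0][0]; print('seat t',onplane(top,*e,.076))
print('boss w',wplane(im,o,326,161,.103),'boss t',onplane(top,353.4,231.6,.103))
for n,p,z in(('gripend',(411,181),.1),('gripmid',(393,176.5),.101),('tabout',(192,242),.097),('tabin',(203,229),.097),('pin',(232,240),.085)): print(n,wplane(im,o,*p,z))
c=[wplane(im,o,*p,.008) for p in((228,107),(323,104),(323,199))]; print('corners',c)
cv2.imwrite('pics/w1c.png',cv2.resize(cv2.imread('pics/w1.png')[80:290,70:270],None,fx=2.8,fy=2.8,interpolation=2))
E
```

```text
w 35 (((266.2378234863281, 163.3285369873047), (40.93286895751953, 42.27413558959961), 131.34402465820312), 1356.0)
w 50 (((266.2408142089844, 163.2824249267578), (41.52672576904297, 42.748233795166016), 131.6120147705078), 1391.5)
t 35 (((327.69219970703125, 227.65423583984375), (16.725955963134766, 16.945022583007812), 50.179080963134766), 20.0)
t 50 (((327.7671813964844, 227.62306213378906), (17.117929458618164, 17.99477195739746), 96.28459167480469), 240.0)
seat w [ 0.54233287 -0.06583072  0.076     ]
seat t [ 0.54109205 -0.06471882  0.076     ]
boss w [ 0.53356634 -0.12336075  0.103     ] boss t [ 0.5316088  -0.12243429  0.103     ]
gripend [ 0.49411886 -0.1957003   0.1       ]
gripmid [ 0.50320577 -0.17932175  0.101     ]
tabout [0.48957549 0.03249489 0.097     ]
tabin [0.50020269 0.01417172 0.097     ]
pin [ 0.47669807 -0.00658777  0.085     ]
corners [array([ 0.61210719, -0.02709918,  0.008     ]), array([ 0.58229897, -0.13620437,  0.008     ]), array([ 0.47079143, -0.10561844,  0.008     ])]
```

View pics/w1c.png

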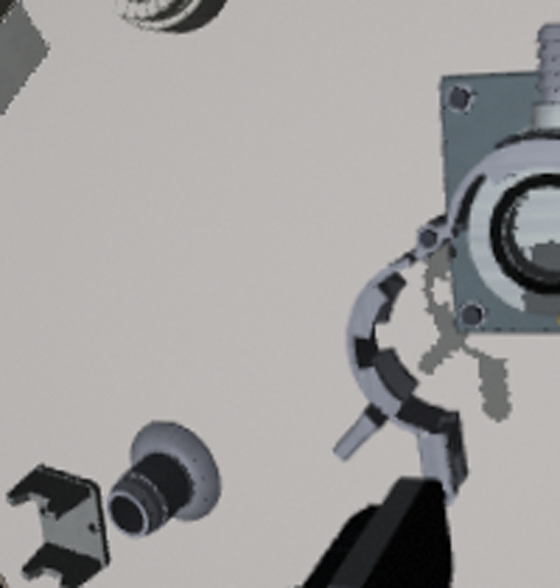

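The crop shows the jaw with its tab from (343,450) to (372,415) and the hinge at (428,237). The tube flange is centred at about (176,471) and its tail top at (130,511).

```bash
python3 - <<'E'
from h import *
im=imaging.get_image('wrist'); top=imaging.get_image('top')
v=np.load('o1.npy'); o=dict(tool_pos=v[:3],tool_rot=v[3:])
f=lambda x,y:(70+x/2.8,80+y/2.8)
print('foot w',wplane(im,o,*f(177,470),.003),'tail w',wplane(im,o,*f(130,511),.052))
print('foot t',onplane(top,221.7,256.4,.003),'tail t',onplane(top,218.2,256.6,.052))
ob=ctrl.get_obs(); d=np.array([.46,.185,.11])-ob['tool_pos']; print(R.from_rotvec(ob['tool_rot']).inv().apply(d)/.05, ob['q'])
E
```

```text
foot w [0.47111942 0.19238087 0.003     ] tail w [0.47164768 0.192682   0.052     ]
foot t [0.46921474 0.19589555 0.003     ] tail t [0.46877131 0.19195349 0.052     ]
[-2.56728882 -5.38954955  2.42618662] [-3.53169989e-01 -1.96519127e-01  1.84931206e+00 -1.16754386e-04
  1.48865794e+00  1.49196574e+00]
```

>>> {"method": "play_rows", "body": {
  "series": [
    [0.6,[-0.4,-0.93,0.35],[0,0,0]],
    [0.6,[-0.4,-0.93,0.35],[0,0,0]],
    [0.6,[-0.4,-0.93,0.35],[0,0,0]],
    [0.6,[-0.4,-0.93,0.35],[0,0,0]],
    [0.6,[-0.4,-0.93,0.35],[0,0,0]],
    [0.6,[-0.4,-0.93,0.35],[0,0,0]],
    [0.6,[0,0,0],[0,0,0]],
    [0.6,[0,0,0],[0,0,0]]
  ]
}}

```text
t: 3.7
tool_pos: [0.4708, 0.1922, 0.1266]
tool_rot: [3.112, -0.427, 0.001]
contact_force: [0.3, 0.7, -0.3]
opening: 0.0515
grip_force: 0.0
```

```bash
python3 - <<'E'
from h import *
o=ctrl.get_obs(); im=imaging.get_image('wrist'); cv2.imwrite('pics/w2.png',im['color'])
print(o['tool_pos'],o['tool_rot'],o['opening'])
np.save('o2.npy',np.r_[o['tool_pos'],o['tool_rot']])
for z in(.003,.052): print(wproj(im,o,[.4705,.193,z]))
E
```

```text
[0.47081676 0.19222851 0.12658831] [ 3.11213016e+00 -4.27274899e-01  8.05275250e-04] 0.051545326064663326
[315.83712001 191.40613757]
[315.78058783 209.64427412]
```

View pics/w2.png

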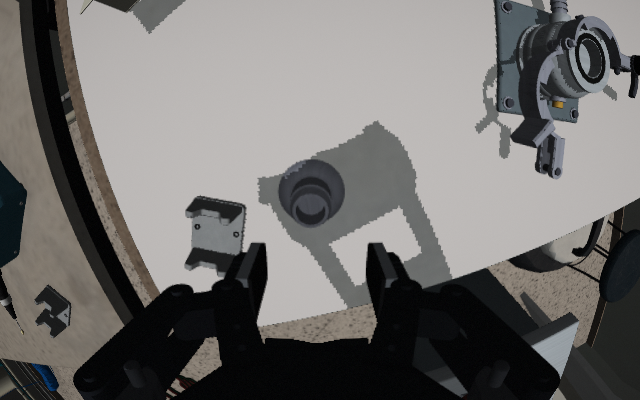

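The tube foot circle is centred at about (311.5,192.5) and its tail at (310.5,208). Both are about 5 px left of the prediction, so I'll shift 3.6 mm along tool -y. The bracket's right edge at u≈245 clears the finger.

>>> {"method": "play_rows", "body": {
  "series": [
    [0.6,[0,-0.072,0.7],[0,0,0]],
    [0.6,[0,0,0.7],[0,0,0]],
    [0.6,[0,0,0.5],[0,0,0]],
    [0.6,[0,0,0.34],[0,0,0]],
    [0.2,[0,0,0],[0,0,0]],
    [0.2,[0,0,0],[0,0,0]],
    [0.2,[0,0,0],[0,0,0]],
    [0.2,[0,0,0],[0,0,0]]
  ],
  "force": 50
}}

```text
t: 4.75
tool_pos: [0.4717, 0.1964, 0.0148]
tool_rot: [-3.112, 0.426, -0.001]
contact_force: [-0.1, -0.7, -3.1]
opening: 0.0324
grip_force: 49.8
```

>>> {"method": "play_rows", "body": {
  "series": [
    [0.2,[0,0,-0.6],[0,0,0]],
    [0.2,[0,0,-1],[0,0,0]],
    [0.2,[0,0,-0.9],[0,0,0]],
    [0.2,[0.51,0.93,0],[0,0,0]],
    [0.2,[0.51,0.93,0],[0,0,0]],
    [0.2,[0.51,0.93,0],[0,0,0]],
    [0.2,[0.51,0.93,0],[0,0,0]],
    [0.2,[0.51,0.93,0],[0,0,0]]
  ]
}}

```text
t: 5.75
tool_pos: [0.5319, -0.0635, 0.1396]
tool_rot: [-3.112, 0.426, -0.001]
contact_force: [1.3, -0.4, -1.8]
opening: 0.0324
grip_force: 50.6
```

>>> {"method": "play_rows", "body": {
  "series": [
    [0.2,[0,0,0],[0,0,0]],
    [0.2,[0,0,0],[0,0,0]]
  ]
}}

```text
t: 6.0
tool_pos: [0.5314, -0.0616, 0.1391]
tool_rot: [-3.112, 0.427, 0.001]
contact_force: [-0.5, 0.2, -3.0]
opening: 0.0327
grip_force: 50.8
```

```bash
python3 - <<'E'
from h import *
o=ctrl.get_obs(); im=imaging.get_image('wrist'); cv2.imwrite('pics/w3.png',cv2.resize(im['color'][60:300,160:480],None,fx=2,fy=2))
print(o['tool_pos'],o['tool_rot'],o['opening'])
Rt=R.from_rotvec(o['tool_rot']).as_matrix(); P=o['tool_pos']; foot=P[2]-.0148
def c(p): return (wproj(im,o,p)-[160,60])*2
print('tail',c([P[0],P[1],foot+.052]),'foot',c([P[0],P[1],foot]))
for a in(0,90,180,270): print(a,c([P[0]+.03*np.cos(np.deg2rad(a-15.6)),P[1]+.03*np.sin(np.deg2rad(a-15.6)),foot+.002]))
S=np.array([.5417,-.0653,.075]); print('seat',c(S),'pivot',c(S+R.from_euler('z',-15.3,degrees=True).apply([.0065,-.058,.028])))
E
```

```text
[ 0.53138168 -0.06164577  0.13910256] [-3.11180611e+00  4.27250936e-01  1.02071294e-03] 0.0327416499488568
tail [314.10160687 477.11808636] foot [313.72619426 368.19596406]
0 [313.74081173 267.63983101]
90 [206.69347578 370.44808483]
180 [313.7148896  460.48064106]
270 [420.72703486 370.30642402]
seat [315.63725683 278.16897579] pivot [501.46578018 284.20886378]
```

View pics/w3.png

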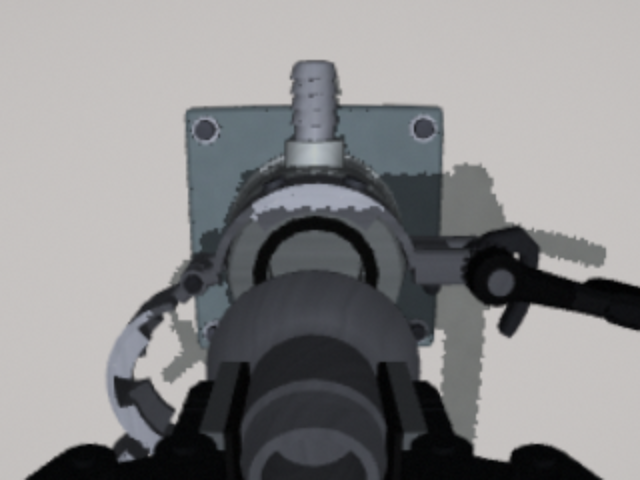

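The held flange edges sit where predicted (front v≈268, sides 207/419). The seat is about 1 mm farther to +x than I estimated, so I'll correct for that and lower.

>>> {"method": "play_rows", "body": {
  "series": [
    [0.2,[0.05,0.02,0.3],[0,0,0]],
    [0.2,[0,0,0.4],[0,0,0]],
    [0.2,[0,0,0.16],[0,0,0]],
    [0.2,[0,0,0.06],[0,0,0]],
    [0.2,[0,0,0.02],[0,0,0]],
    [0.2,[0,0,0],[0,0,0]]
  ]
}}

```text
t: 6.8
tool_pos: [0.5343, -0.0637, 0.0929]
tool_rot: [3.112, -0.427, 0.002]
contact_force: [0.1, -0.6, -2.2]
opening: 0.0327
grip_force: 50.8
```

>>> {"method": "play_rows", "body": {
  "series": [
    [0.2,[0,0,0.02],[0,0,0]],
    [0.2,[0,0,0.02],[0,0,0]],
    [0.2,[0,0,0],[0,0,0]]
  ]
}}

```text
t: 7.18
tool_pos: [0.5338, -0.0636, 0.0903]
tool_rot: [-3.112, 0.427, 0.0]
contact_force: [0.3, 0.7, -4.0]
opening: 0.0326
grip_force: 50.8
```

>>> {"method": "play_rows", "body": {
  "series": [
    [0.2,[0,0,0.02],[0,0,0]],
    [0.2,[0,0,0.02],[0,0,0]],
    [0.2,[0,0,0],[0,0,0]]
  ]
}}

```text
t: 7.55
tool_pos: [0.5341, -0.0637, 0.0896]
tool_rot: [3.112, -0.427, 0.0]
contact_force: [-4.2, 0.4, 4.3]
opening: 0.0322
grip_force: 51.6
```

>>> {"method": "play_rows", "body": {
  "series": [
    [0.2,[0.03,0,-0.01],[0,0,0]],
    [0.2,[0.03,0,0],[0,0,0]],
    [0.2,[0.03,0,0],[0,0,0]],
    [0.2,[0.03,0,0],[0,0,0]]
  ]
}}

```text
t: 8.05
tool_pos: [0.539, -0.065, 0.0896]
tool_rot: [-3.112, 0.427, 0.004]
contact_force: [-6.1, 1.4, 6.0]
opening: 0.0326
grip_force: 51.7
```

>>> {"method": "play_rows", "body": {
  "series": [
    [0.2,[0.03,0,-0.02],[0,0,0]],
    [0.2,[0.03,0,0],[0,0,0]],
    [0.2,[0,0,0],[0,0,0]]
  ]
}}

```text
t: 8.43
tool_pos: [0.5425, -0.066, 0.0897]
tool_rot: [-3.112, 0.427, 0.0]
contact_force: [-0.9, 0.6, -0.1]
opening: 0.0326
grip_force: 51.2
```

>>> {"method": "play_rows", "body": {
  "series": [
    [0.2,[0.02,0,0],[0,0,0]],
    [0.2,[0.02,0,0],[0,0,0]],
    [0.2,[0,0,0],[0,0,0]]
  ]
}}

```text
t: 8.8
tool_pos: [0.5434, -0.0662, 0.0897]
tool_rot: [-3.112, 0.427, 0.005]
contact_force: [-6.0, 1.4, 3.5]
opening: 0.0326
grip_force: 51.3
```

The tube is against its stop (6 N). I'll release it, rise and plan the tab push.

>>> {"method": "play_rows", "body": {
  "series": [
    [0.55,[0,0,0],[0,0,0]],
    [0.55,[0,0,0],[0,0,0]],
    [0.55,[0,0,0],[0,0,0]],
    [0.55,[0,0,-0.3],[0,0,0]],
    [0.55,[0,0,-0.6],[0,0,0]],
    [0.55,[0,0,-0.7],[0,0,0]],
    [0.3,[0,0,0],[0,0,0]]
  ]
}}

```text
t: 9.68
tool_pos: [0.5471, -0.0673, 0.175]
tool_rot: [3.111, -0.427, 0.014]
contact_force: [0.1, -0.4, -1.3]
opening: 0.0301
grip_force: 0.0
```

```bash
cat >> h.py <<'E'
S=np.array([.5430,-.0658,0]); YAW=-15.3
def s2w(p): return S+R.from_euler('z',YAW,degrees=True).apply([p[0],p[1],0])
HZ=np.array([.002,.041]); r2=lambda a:np.array([[np.cos(a),-np.sin(a)],[np.sin(a),np.cos(a)]])
def tabfinger(th,off,rad):  # world xy of finger centre, tool yaw deg
    n=np.array([np.cos(np.deg2rad(132)),np.sin(np.deg2rad(132))]); e=np.array([np.cos(np.deg2rad(222)),np.sin(np.deg2rad(222))])
    p=e*rad+n*off; q=HZ+r2(-th)@(p-HZ); return s2w(q)[:2], YAW+132-np.rad2deg(th)-90   # yaw with y=-n
def toolpose(): o=ctrl.get_obs(); Rt=R.from_rotvec(o['tool_rot']).as_matrix(); return o,Rt,np.rad2deg(np.arctan2(Rt[1,0],Rt[0,0]))
E
python3 - <<'E'
from h import *
o,Rt,y=toolpose(); print(o['tool_pos'],y,o['opening'])
p,yw=tabfinger(1.53,.032,.054); print('start',p,yw,'tab',tabfinger(1.53,0,.05))
d=np.r_[p,o['tool_pos'][2]]-o['tool_pos']; print('shift now frame',Rt.T@d/.05,'turn',(y-yw)/8)
a,ya=tabfinger(1.5,.018,.054); b,yb=tabfinger(1.5-np.deg2rad(8),.018,.054)
m=np.deg2rad(ya); print('arc row 8deg', np.array([[np.cos(m),np.sin(m)],[np.sin(m),-np.cos(m)]]).T@(b-a)/.05, ya-yb)
im=imaging.get_image('top'); c=im['color'][190:280,240:400]; cv2.imwrite('pics/t4.png',cv2.resize(c,None,fx=4,fy=4,interpolation=2))
E
```

```text
[ 0.54714285 -0.06725864  0.17496295] -15.611527784957401 0.030122473600893287
start [0.51800844 0.04710956] -60.96254265501595 tab (array([0.49197228, 0.02808014]), np.float64(-60.96254265501595))
shift now frame [-1.17670577 -2.04617197 -0.01017456] turn 5.668876858757319
arc row 8deg [0.04712138 0.22864001] -8.0
```

>>> {"method": "play_rows", "body": {
  "series": [
    [0,[-0.39,-0.68,0],[0,0,0]],
    [0,[-0.39,-0.68,0],[0,0,0]],
    [0,[-0.39,-0.68,0],[0,0,0]],
    [0,[0,0,0],[0,0,0.95]],
    [0,[0,0,0],[0,0,0.95]],
    [0,[0,0,0],[0,0,0.94]],
    [0,[0,0,0],[0,0,0.94]],
    [0,[0,0,0],[0,0,0.94]]
  ]
}}

```text
t: 10.72
tool_pos: [0.5146, 0.0475, 0.1683]
tool_rot: [2.803, -1.417, -0.004]
contact_force: [-1.1, -0.0, 0.3]
opening: 0.0001
grip_force: 0.0
```

>>> {"method": "play_rows", "body": {
  "series": [
    [0,[0,0,0.3],[0,0,0.94]],
    [0,[0,0,0],[0,0,0]],
    [0,[0,0,0],[0,0,0]]
  ]
}}

```text
t: 11.1
tool_pos: [0.5152, 0.0474, 0.1544]
tool_rot: [2.709, -1.589, -0.001]
contact_force: [-0.7, 0.3, -0.4]
opening: 0.0001
grip_force: 0.0
```

```bash
python3 - <<'E'
from h import *
o,Rt,y=toolpose(); p,yw=tabfinger(1.53,.032,.054); print(o['tool_pos'],y,yw,o['opening'],Rt.T@(np.r_[p,.08]-o['tool_pos'])/.05)
im=imaging.get_image('wrist'); cv2.imwrite('pics/w4.png',cv2.resize(im['color'][60:300,160:480],None,fx=2,fy=2))
c=lambda p:(wproj(im,o,p)-[160,60])*2
t=tabfinger(1.53,0,.056)[0]; print('tabout',c([*t,.097]),'tip',c([*o['tool_pos'][:2],.097]),'tube',c([.543,-.066,.128]))
E
```

```text
[0.51521499 0.04741235 0.15438499] -60.79144268652278 -60.96254265501595 0.0001405353314746148 [ 0.03334697 -0.04708897  1.48764212]
tabout [398.92346317 314.52827244] tip [313.30498055 313.53896322] tube [429.03498789 -40.75153543]
```

View pics/w4.png

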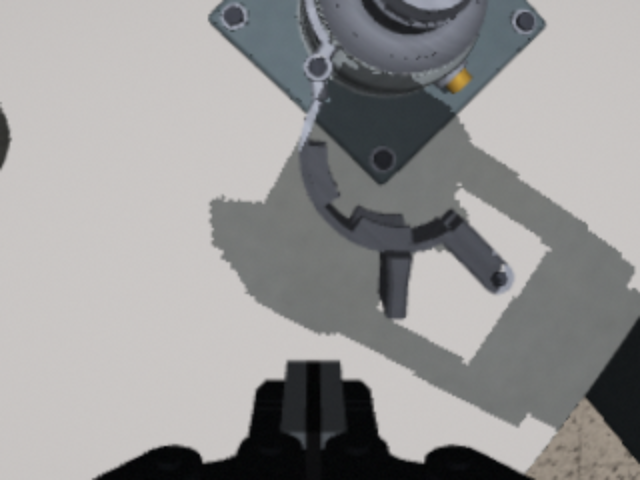

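The tab's outer end is at about (396,317), against a prediction of (399,314.5), so the jaw angle of 1.53 holds. The finger column at (313,…) is clear of the jaw. I'll descend and push round.

>>> {"method": "play_rows", "body": {
  "series": [
    [0,[0.03,0,0.75],[0,0,0]],
    [0,[0,0,0.72],[0,0,0]],
    [0,[0,0.1,0],[0,0,0]],
    [0,[0,0.1,0],[0,0,0]],
    [0,[0.05,0.23,0],[0,0,-1]],
    [0,[0.05,0.23,0],[0,0,-1]]
  ]
}}

```text
t: 11.9
tool_pos: [0.4923, 0.0243, 0.084]
tool_rot: [-2.905, 1.192, -0.006]
contact_force: [0.9, 0.5, -0.3]
opening: -0.0002
grip_force: 0.4
```

```bash
python3 - <<'E'
from h import *
o,Rt,y=toolpose(); print(o['t'],o['tool_pos'],y,Rt.T@o['contact_force'])
th=np.deg2rad(YAW+42-y)
p,yw=tabfinger(th,.018,.054); print(th,Rt.T@(np.r_[p,.08]-o['tool_pos'])/.05)
E
```

```text
11.9 [0.49231587 0.02431891 0.08398098] -44.603732123416364 [ 0.34102165 -1.00071311  0.3244214 ]
1.2444848945136633 [-0.03776908  0.05966938  0.07931171]
```

>>> {"method": "play_rows", "body": {
  "series": [
    [0,[0.04,0.24,0.03],[0,0,-1]],
    [0,[0.04,0.24,0],[0,0,-1]],
    [0,[0.04,0.23,0],[0,0,-1]],
    [0,[0.04,0.23,0],[0,0,-1]],
    [0,[0.04,0.23,0],[0,0,-1]]
  ]
}}

```text
t: 12.52
tool_pos: [0.4736, -0.031, 0.0828]
tool_rot: [3.139, -0.127, 0.009]
contact_force: [2.0, 2.1, 0.7]
opening: 0.0001
grip_force: 0.6
```

```bash
python3 - <<'E'
from h import *
o,Rt,y=toolpose(); print(o['t'],o['tool_pos'],y,Rt.T@o['contact_force'])
th=np.deg2rad(YAW+42-y)
p,yw=tabfinger(th,.018,.054); print(th,Rt.T@(np.r_[p,.08]-o['tool_pos'])/.05)
im=imaging.get_image('top'); c=im['color'][190:280,240:400]; cv2.imwrite('pics/t5.png',cv2.resize(c,None,fx=4,fy=4,interpolation=2))
im=imaging.get_image('side'); c=im['color'][155:255,285:415]; cv2.imwrite('pics/s5.png',cv2.resize(c,None,fx=4,fy=4,interpolation=2))
E
```

```text
12.525 [ 0.47355021 -0.03095703  0.08282433] -4.61664713217112 [ 1.85381662 -2.28793527 -0.73385797]
0.5465786031416259 [-0.02684366  0.00703837  0.05633173]
```

>>> {"method": "play_rows", "body": {
  "series": [
    [0,[0.02,0.17,0.02],[0,0,-0.75]],
    [0,[0.02,0.17,0],[0,0,-0.75]],
    [0,[0.02,0.115,0],[0,0,-0.5]],
    [0,[0.02,0.115,0],[0,0,-0.5]],
    [0,[0,0,0],[0,0,0]]
  ]
}}

```text
t: 13.25
tool_pos: [0.4778, -0.0586, 0.0802]
tool_rot: [3.114, 0.408, 0.003]
contact_force: [0.7, -1.0, 0.5]
opening: -0.0002
grip_force: 0.0
```

```bash
cat > st.py <<'E'
from h import *
o,Rt,y=toolpose(); print(o['t'],o['tool_pos'],y,Rt.T@o['contact_force'])
th=np.deg2rad(YAW+42-y)
p,yw=tabfinger(th,.018,.054); print(th,Rt.T@(np.r_[p,.08]-o['tool_pos'])/.05)
E
python3 st.py
```

```text
13.25 [ 0.47780362 -0.05857729  0.08022287] 14.945493905423582 [ 0.4463813   1.10462839 -0.47747174]
0.20515483329609846 [0.01173526 0.01022945 0.00449267]
```

>>> {"method": "play_rows", "body": {
  "series": [
    [0,[0.01,0.06,0],[0,0,-0.25]],
    [0,[0.01,0.06,0],[0,0,-0.25]],
    [0,[0,0,0],[0,0,0]]
  ]
}}

```text
t: 13.62
tool_pos: [0.4799, -0.0638, 0.0795]
tool_rot: [3.098, 0.518, 0.001]
contact_force: [0.2, 0.6, -0.4]
opening: -0.0
grip_force: 0.0
```

```bash
python3 st.py
```

```text
13.625 [ 0.47990204 -0.06375802  0.07947101] 18.981815392969704 [ 0.4162016  -0.54375726  0.36547133]
0.13470773366942335 [ 0.01657584  0.0166969  -0.01055625]
```

>>> {"method": "play_rows", "body": {
  "series": [
    [0,[0.01,0.06,0],[0,0,-0.25]],
    [0,[0.01,0.03,0],[0,0,0]],
    [0,[0,0,0],[0,0,0]]
  ]
}}

```text
t: 14.0
tool_pos: [0.4822, -0.0677, 0.079]
tool_rot: [3.089, 0.573, 0.001]
contact_force: [-1.0, 0.3, 0.3]
opening: 0.0001
grip_force: 0.0
```

```bash
python3 st.py
```

```text
14.0 [ 0.48216555 -0.06771643  0.07901431] 21.033242615319367 [-0.79042405 -0.60627981 -0.32797336]
0.09890357427437992 [ 0.00903144 -0.01335552 -0.01971411]
```

>>> {"method": "play_rows", "body": {
  "series": [
    [0,[0,0.03,0],[0,0,-0.1]],
    [0,[0,0.03,0],[0,0,-0.1]],
    [0,[0,0,0],[0,0,0]]
  ]
}}

```text
t: 14.38
tool_pos: [0.4832, -0.0702, 0.0788]
tool_rot: [-3.079, -0.618, -0.0]
contact_force: [1.1, 2.6, -0.3]
opening: -0.0002
grip_force: 1.4
```

>>> {"method": "play_rows", "body": {
  "series": [
    [0,[0,0.03,0],[0,0,-0.1]],
    [0,[0,0,0],[0,0,0]]
  ]
}}

```text
t: 14.62
tool_pos: [0.4835, -0.0709, 0.0788]
tool_rot: [-3.073, -0.64, 0.0]
contact_force: [-0.4, 5.8, 2.4]
opening: 0.0003
grip_force: 3.0
```

```bash
python3 st.py
```

```text
14.625 [ 0.48354475 -0.07094094  0.07878056] 23.526778375935987 [ 1.9313507  -5.46074789 -2.38698154]
0.05538316523539875 [ 0.01817383 -0.01079413 -0.02435465]
```

>>> {"method": "play_rows", "body": {
  "series": [
    [0,[0,0.03,0],[0,0,0]],
    [0,[0,0.02,0],[0,0,0]],
    [0,[0,0,0],[0,0,0]]
  ]
}}

```text
t: 15.0
tool_pos: [0.4842, -0.0718, 0.0788]
tool_rot: [-3.07, -0.639, 0.001]
contact_force: [-2.1, 11.7, 5.4]
opening: 0.0001
grip_force: 5.6
```

```bash
python3 st.py
```

```text
15.0 [ 0.48421129 -0.07184041  0.07876677] 23.517212421620385 [  2.78250725 -11.58315049  -5.29192978]
0.05555012263430135 [ 0.01309846 -0.03297111 -0.02446179]
```

The push reached about 11.6 N, so the jaw should be near 0.045. I'll back off, rise and check.

>>> {"method": "play_rows", "body": {
  "series": [
    [0,[0,-0.15,0],[0,0,0]],
    [0,[0,-0.45,0],[0,0,0]],
    [0,[0,0,-0.8],[0,0,-0.8]],
    [0,[0,0,-0.9],[0,0,-0.8]],
    [0,[0,0,0],[0,0,-0.8]],
    [0,[0,0,0],[0,0,-0.8]],
    [0,[0,0,0],[0,0,-0.8]],
    [0,[0,0,0],[0,0,-0.75]]
  ]
}}

```text
t: 16.0
tool_pos: [0.4721, -0.0461, 0.1636]
tool_rot: [2.696, 1.612, -0.001]
contact_force: [-0.1, -0.1, 0.0]
opening: -0.0002
grip_force: 0.0
```

```bash
cat >> h.py <<'E'
def gripfinger(phi,off,rad=.068): # phi: seat angle deg of handle
    f=np.deg2rad(phi); e=np.array([np.cos(f),np.sin(f)]); t=np.array([-e[1],e[0]])
    return s2w(np.array([.0065,-.058])+e*rad+t*off)[:2], phi+180+YAW
E
python3 - <<'E'
from h import *
o,Rt,y=toolpose(); p,yw=gripfinger(-103.2,.040); print(o['t'],o['tool_pos'],y,p,yw)
print('shift',Rt.T@(np.r_[p,.165]-o['tool_pos'])/.05)
a,ya=gripfinger(-110,.02); b,_=gripfinger(-118,.02); m=np.deg2rad(ya); print('arc',np.array([[np.cos(m),np.sin(m)],[np.sin(m),-np.cos(m)]]).T@(b-a)/.05)
im=imaging.get_image('wrist'); cv2.imwrite('pics/w6.png',im['color'])
for n,q,z in(('pinshut',(-.0065,-.058),.087),('tab',(-.0372,-.0335),.097),('pivot',(.0065,-.058),.103),('seat',(0,0),.128)): print(n,wproj(im,o,np.r_[s2w(q)[:2],z]))
g,_=gripfinger(-103.2,0,.065); print('grip',wproj(im,o,[*g,.101]))
E
```

```text
16.0 [ 0.47214483 -0.04610329  0.16360203] 61.7326401840244 [ 0.53667088 -0.20230542] 61.5
shift [-2.14033671  2.61613041 -0.02623595]
arc [-0.04243381 -0.19316819]
pinshut [411.33952915 255.67936913]
tab [373.11534944 243.43101939]
pivot [432.31853039 261.12374522]
seat [429.22970656 204.92347361]
grip [418.59460456 323.12345264]
```

View pics/w6.png

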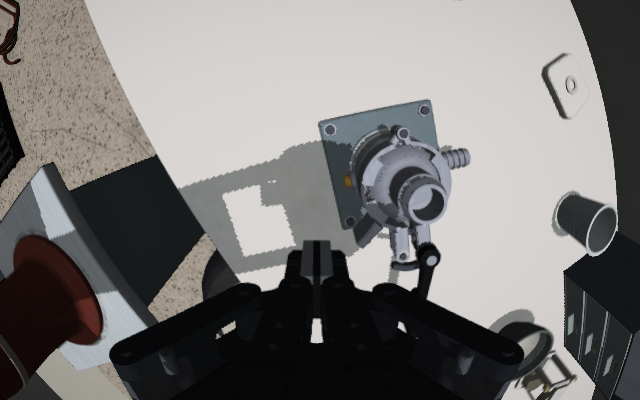

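The jaw is shut round both flanges, with the fork at about (403,256) next to the hook and boss at (430,259). The tube stands upright at (425,203). Now I'll go to the handle's open side.

>>> {"method": "play_rows", "body": {
  "series": [
    [0,[-0.71,0.87,0],[0,0,0]],
    [0,[-0.71,0.87,0],[0,0,0]],
    [0,[-0.71,0.88,0],[0,0,0]],
    [0,[0,0,0],[0,0,0]],
    [0,[0,0,0.8],[0,0,0]],
    [0,[0,0,0.82],[0,0,0]],
    [0,[0,0,0],[0,0,0]]
  ]
}}

```text
t: 16.92
tool_pos: [0.5338, -0.2001, 0.0788]
tool_rot: [-2.693, -1.603, 0.007]
contact_force: [0.3, 0.6, 1.0]
opening: 0.0
grip_force: 0.0
```

```bash
cat > sl.py <<'E'
from h import *
o,Rt,y=toolpose(); print(o['t'],o['tool_pos'],y,'F tool',Rt.T@o['contact_force'])
q=R.from_euler('z',-YAW,degrees=True).apply(np.r_[o['tool_pos'][:2],0]-S)[:2]-[.0065,-.058]
r=np.hypot(*q); print('r',r,'phi finger',np.rad2deg(np.arctan2(q[1],q[0])),'handle if touching',np.rad2deg(np.arctan2(q[1],q[0])-np.arcsin(.020/r)),'tool phi',y-180-YAW)
E
python3 sl.py
```

```text
16.925 [ 0.53375157 -0.20009427  0.0787663 ] 61.51131392622454 F tool [ 0.60620112 -0.05011453 -0.9982006 ]
r 0.07663506211509953 phi finger -74.85955789885804 handle if touching -89.98760848106579 tool phi -103.18868607377546
```

>>> {"method": "play_rows", "body": {
  "series": [
    [0,[0,-0.16,0],[0,0,0]],
    [0,[0,-0.16,0],[0,0,0]],
    [0,[-0.03,-0.15,0],[0,0,0.75]],
    [0,[-0.03,-0.15,0],[0,0,0.75]],
    [0,[-0.03,-0.15,0],[0,0,0.75]],
    [0,[0,0,0],[0,0,0]]
  ]
}}

```text
t: 17.68
tool_pos: [0.5025, -0.1864, 0.0847]
tool_rot: [2.915, 1.165, 0.003]
contact_force: [0.6, -0.4, 0.2]
opening: 0.0
grip_force: 0.1
```

```bash
python3 sl.py
```

```text
17.675 [ 0.50246937 -0.18643507  0.08469927] 43.56894665221408 F tool [ 0.1766505   0.7164509  -0.22397151]
r 0.07041232862797503 phi finger -101.27075066727191 handle if touching -117.77229372981157 tool phi -121.13105334778591
```

>>> {"method": "play_rows", "body": {
  "series": [
    [0,[-0.02,-0.1,0.05],[0,0,0.5]],
    [0,[-0.02,-0.1,0],[0,0,0.5]],
    [0,[-0.02,-0.1,0],[0,0,0.5]],
    [0,[0,0,0],[0,0,0]]
  ]
}}

```text
t: 18.18
tool_pos: [0.4908, -0.1769, 0.0816]
tool_rot: [3.021, 0.856, 0.003]
contact_force: [-0.1, -0.8, 1.2]
opening: 0.0002
grip_force: 0.6
```

```bash
python3 sl.py
```

```text
18.175 [ 0.49083322 -0.17685564  0.08155816] 31.63042768388397 F tool [-0.53733951  0.59153938 -1.17158711]
r 0.0686403427989015 phi finger -113.63022048779158 handle if touching -130.57044399128293 tool phi -133.06957231611602
```

>>> {"method": "play_rows", "body": {
  "series": [
    [0,[-0.02,-0.1,0],[0,0,0.5]],
    [0,[-0.02,-0.1,0],[0,0,0.5]],
    [0,[0,0,0],[0,0,0]]
  ]
}}

```text
t: 18.55
tool_pos: [0.4839, -0.169, 0.0809]
tool_rot: [3.074, 0.644, 0.001]
contact_force: [0.2, -1.1, 0.8]
opening: -0.0003
grip_force: 0.6
```

```bash
python3 sl.py
```

```text
18.55 [ 0.48388738 -0.16897773  0.08093949] 23.650427105686152 F tool [-0.25200024  1.13496196 -0.82132284]
r 0.06767330342643622 phi finger -122.43061465537441 handle if touching -139.62038663542927 tool phi -141.04957289431383
```

>>> {"method": "play_rows", "body": {
  "series": [
    [0,[-0.02,-0.1,0],[0,0,0.5]],
    [0,[-0.02,-0.05,0],[0,0,0.25]],
    [0,[0,0,0],[0,0,0]]
  ]
}}

```text
t: 18.92
tool_pos: [0.4794, -0.1638, 0.0809]
tool_rot: [3.102, 0.482, 0.001]
contact_force: [-0.1, -4.5, 1.5]
opening: 0.0001
grip_force: 2.3
```

```bash
python3 sl.py
```

```text
18.925 [ 0.47938379 -0.1637747   0.08092974] 17.657963469843594 F tool [-1.4421867   4.25160246 -1.49556579]
r 0.06785589718478627 phi finger -128.24938981536698 handle if touching -145.39147218322296 tool phi -147.0420365301564
```

>>> {"method": "play_rows", "body": {
  "series": [
    [0,[-0.01,-0.06,0],[0,0,0.25]],
    [0,[-0.01,-0.06,0],[0,0,0.25]],
    [0,[0,0,0],[0,0,0]]
  ]
}}

```text
t: 19.3
tool_pos: [0.4762, -0.1587, 0.0809]
tool_rot: [3.116, 0.373, -0.001]
contact_force: [-2.0, -5.3, 1.3]
opening: 0.0
grip_force: 2.5
```

```bash
python3 sl.py
```

```text
19.3 [ 0.47624288 -0.15868047  0.0808931 ] 13.663545972294743 F tool [-3.20943213  4.72474248 -1.28432195]
r 0.06761921364068942 phi finger -133.30922943285276 handle if touching -150.51318033099017 tool phi -151.03645402770525
```

>>> {"method": "play_rows", "body": {
  "series": [
    [0,[-0.01,-0.06,0],[0,0,0.3]],
    [0,[-0.01,-0.06,0],[0,0,0.3]],
    [0,[-0.01,-0.06,0],[0,0,0.3]],
    [0,[0,0,0],[0,0,0]]
  ]
}}

```text
t: 19.8
tool_pos: [0.4722, -0.151, 0.0808]
tool_rot: [3.132, 0.177, -0.004]
contact_force: [-4.7, -7.8, 2.1]
opening: 0.0005
grip_force: 3.8
```

```bash
python3 sl.py
```

```text
19.8 [ 0.47216719 -0.15100115  0.08080644] 6.47089514214535 F tool [-5.50965639  7.24401581 -2.04072844]
r 0.06765729803723158 phi finger -140.67873334166703 handle if touching -157.87269844688103 tool phi -158.22910485785465
```

>>> {"method": "play_rows", "body": {
  "series": [
    [0,[-0.01,-0.06,0],[0,0,0.25]],
    [0,[-0.01,-0.06,0],[0,0,0.25]],
    [0,[0,0,0],[0,0,0]]
  ]
}}

```text
t: 20.18
tool_pos: [0.4708, -0.1441, 0.0805]
tool_rot: [3.139, 0.066, -0.003]
contact_force: [-2.6, -3.1, 0.7]
opening: 0.0002
grip_force: 1.6
```

```bash
python3 sl.py
```

```text
20.175 [ 0.47078948 -0.14406731  0.08054524] 2.4262534395877102 F tool [-2.73257606  2.98157845 -0.70503038]
r 0.06645167890615519 phi finger -146.633712586506 handle if touching -164.14962000424535 tool phi -162.2737465604123
```

>>> {"method": "play_rows", "body": {
  "series": [
    [0,[-0.01,-0.06,0],[0,0,0.25]],
    [0,[-0.01,-0.06,0],[0,0,0.25]],
    [0,[0,0,0],[0,0,0]]
  ]
}}

```text
t: 20.55
tool_pos: [0.4696, -0.1384, 0.0805]
tool_rot: [3.138, -0.042, -0.004]
contact_force: [-3.8, -6.6, 1.6]
opening: 0.0
grip_force: 3.9
```

```bash
python3 sl.py
```

```text
20.55 [ 0.46955217 -0.13840562  0.08049499] -1.5274843522270716 F tool [-3.64329868  6.71723084 -1.56229624]
r 0.06612410928796764 phi finger -151.6364733124634 handle if touching -169.24198245063286 tool phi -166.22748435222707
```

>>> {"method": "play_rows", "body": {
  "series": [
    [0,[0,-0.04,0],[0,0,0.15]],
    [0,[0,0,0],[0,0,0]]
  ]
}}

```text
t: 20.8
tool_pos: [0.4693, -0.1363, 0.0804]
tool_rot: [3.137, -0.075, -0.005]
contact_force: [-5.2, -6.9, 2.9]
opening: -0.0
grip_force: 3.6
```

```bash
python3 sl.py
```

```text
20.8 [ 0.46929444 -0.13634367  0.08044567] -2.73187301553754 F tool [-4.91565102  7.14721451 -2.88073332]
r 0.06594150210136192 phi finger -153.43261812921835 handle if touching -171.08848265104555 tool phi -167.43187301553752
```

>>> {"method": "play_rows", "body": {
  "series": [
    [0,[0,-0.05,0],[0,0,0.2]],
    [0,[0,0,0],[0,0,0]]
  ]
}}

```text
t: 21.05
tool_pos: [0.4695, -0.1331, 0.0803]
tool_rot: [3.138, -0.119, -0.004]
contact_force: [-4.5, -3.9, 2.7]
opening: -0.0
grip_force: 2.2
```

>>> {"method": "play_rows", "body": {
  "series": [
    [0,[0,-0.05,0],[0,0,0.2]],
    [0,[0,0,0],[0,0,0]]
  ]
}}

```text
t: 21.3
tool_pos: [0.4698, -0.1302, 0.0802]
tool_rot: [3.137, -0.163, -0.004]
contact_force: [-3.0, -3.2, 0.7]
opening: -0.0001
grip_force: 1.7
```

```bash
python3 sl.py
```

```text
21.3 [ 0.46982482 -0.13017391  0.08018213] -5.951073226380533 F tool [-2.68988374  3.49418625 -0.70901029]
r 0.06449065411493625 phi finger -158.72385315579805 handle if touching -176.79046352582188 tool phi -170.65107322638053
```

>>> {"method": "play_rows", "body": {
  "series": [
    [0,[-0.03,-0.05,0],[0,0,0.3]],
    [0,[0,0,0],[0,0,0]]
  ]
}}

```text
t: 21.55
tool_pos: [0.4693, -0.1283, 0.0802]
tool_rot: [3.13, -0.229, -0.0]
contact_force: [-1.5, -5.5, -0.9]
opening: 0.0001
grip_force: 3.2
```

>>> {"method": "play_rows", "body": {
  "series": [
    [0,[0,-0.05,0],[0,0,0.3]],
    [0,[0,0,0],[0,0,0]]
  ]
}}

```text
t: 21.8
tool_pos: [0.469, -0.1277, 0.0803]
tool_rot: [3.121, -0.293, -0.003]
contact_force: [-5.0, -13.5, -1.0]
opening: 0.0001
grip_force: 6.9
```

```bash
python3 sl.py
```

```text
21.8 [ 0.46899002 -0.12770054  0.08032064] -10.742317945409878 F tool [-2.38360189 14.21630208  1.15097695]
r 0.06511322945317474 phi finger -160.96549570327696 handle if touching -178.85349165536292 tool phi -175.44231794540985
```

>>> {"method": "play_rows", "body": {
  "series": [
    [0,[0,-0.02,0],[0,0,0]],
    [0,[0,0,0],[0,0,0]]
  ]
}}

```text
t: 22.05
tool_pos: [0.469, -0.1275, 0.0804]
tool_rot: [3.119, -0.293, -0.003]
contact_force: [-4.7, -15.7, -1.6]
opening: -0.0
grip_force: 8.3
```

The handle is hard against its stop: 16 N with only 0.2 mm of movement. I'll back off, rise and check.

>>> {"method": "play_rows", "body": {
  "series": [
    [0,[0,0.1,0],[0,0,0]],
    [0,[0,0.5,0],[0,0,0]],
    [0,[0,0.2,0],[0,0,0]],
    [0,[0,0,-0.7],[0,0,0]],
    [0,[0,0,-0.8],[0,0,0]],
    [0,[0,0,0],[0,0,0]],
    [0,[0,0,0],[0,0,0]]
  ]
}}

```text
t: 22.92
tool_pos: [0.4622, -0.1625, 0.1547]
tool_rot: [-3.127, 0.297, 0.001]
contact_force: [-0.4, 0.0, -0.1]
opening: 0.0
grip_force: 0.0
```

```bash
python3 - <<'E'
from h import *
o,Rt,y=toolpose(); im=imaging.get_image('wrist'); print(o['tool_pos'],y)
cv2.imwrite('pics/w7.png',cv2.resize(im['color'][40:300,120:480],None,fx=2,fy=2))
c=lambda p:(wproj(im,o,p)-[120,40])*2
for n,q,z in(('pinshut',(-.0065,-.058),.087),('pivot',(.0065,-.058),.103),('tab',(-.0372,-.0335),.097),('tail',(0,0),.128)): print(n,c(np.r_[s2w(q)[:2],z]))
print('grip',c([*gripfinger(-178.9,0,.065)[0],.101]))
E
```

```text
[ 0.46217751 -0.16245249  0.15466905] -10.853847038856985
pinshut [241.07299431 206.91962572]
pivot [230.65579119 173.22210916]
tab [166.11391804 294.84417417]
tail [ 34.02921375 198.2384771 ]
grip [233.53462725 361.90857523]
```

View pics/w7.png

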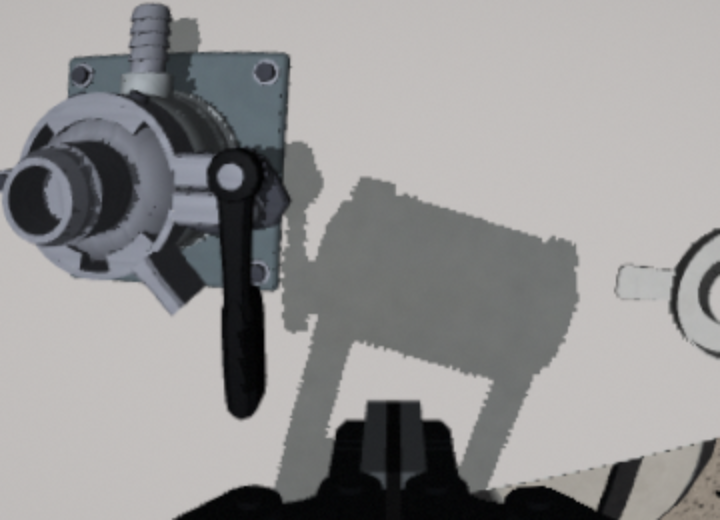

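The clamp is shut round both flanges, with the handle running from its boss at (232,176) to the grip at (243,360). That is about 2.5 mm off my contact estimate, so I'll touch the grip again to confirm it didn't spring back.

>>> {"method": "play_rows", "body": {
  "series": [
    [0,[0,0,0.8],[0,0,0]],
    [0,[0,0,0.7],[0,0,0]],
    [0,[0,-0.4,0],[0,0,0]],
    [0,[0,-0.22,0],[0,0,0]],
    [0,[0,0,0],[0,0,0]]
  ]
}}

```text
t: 23.6
tool_pos: [0.4682, -0.1319, 0.08]
tool_rot: [-3.128, 0.296, 0.001]
contact_force: [0.4, -0.3, -0.5]
opening: -0.0
grip_force: 0.0
```

>>> {"method": "play_rows", "body": {
  "series": [
    [0,[0,-0.06,0],[0,0,0]],
    [0,[0,0,0],[0,0,0]]
  ]
}}

```text
t: 23.85
tool_pos: [0.4691, -0.1298, 0.0807]
tool_rot: [3.127, -0.298, 0.001]
contact_force: [0.0, 0.1, -0.6]
opening: 0.0001
grip_force: 0.0
```

>>> {"method": "play_rows", "body": {
  "series": [
    [0,[0,-0.06,0],[0,0,0]],
    [0,[0,0,0],[0,0,0]]
  ]
}}

```text
t: 24.1
tool_pos: [0.4694, -0.1282, 0.0808]
tool_rot: [3.124, -0.298, 0.001]
contact_force: [-1.1, -5.5, 0.5]
opening: -0.0001
grip_force: 3.0
```

Contact comes at y = -0.1285, against -0.1275 under 16 N, so the handle stayed home. I'll retreat and hand in.

>>> {"method": "play_rows", "body": {
  "series": [
    [0,[0,0.1,0],[0,0,0]],
    [0,[0,0.6,0],[0,0,0]],
    [0,[0,0.1,-0.5],[0,0,0]],
    [0,[0,0,-1],[0,0,0]],
    [0,[0,0,0],[0,0,0]],
    [0,[0,0,0],[0,0,0]]
  ]
}}

```text
t: 24.85
tool_pos: [0.4617, -0.1658, 0.1551]
tool_rot: [-3.127, 0.298, -0.0]
contact_force: [-0.1, -0.1, -0.6]
opening: 0.0
grip_force: 0.0
```

```bash
python3 -c "
from station import ctrl
print(ctrl.finish_job())"
```

```text
the job is handed in; nothing more can be done
None
```

The job is handed in at about 25 s: the tube is seated under the lip, the jaw is shut round both flanges, and the handle is against its hard stop (a second touch found it still there); the hand-in returned no verdict.

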